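# Load the second barrel on a bead tumbler and select the polishing programme

## Robot

A 6-joint arm with a two-finger parallel gripper is mounted at the origin on the work surface. World frame = base frame: x ahead of the robot, y to its left, z up, the work surface at z = 0. Lengths are in mm, angles in rad, forces in N, time in s.
With the tool pointing down it reaches from about 300 to 875 mm from the base axis. Payload 4.2 kg.
Tool frame: the origin (TCP) lies at the very end of the fingers, on their centre line; the grasp point (between the pads) lies 19 mm behind it; z points along the fingers, y is the line along which they close (so a half turn about z gives the same grasp; the last joint's range is limited). The gripper opens to 85 mm and grips with 20 to 120 N. Pads are 22 mm wide; open, the fingers measure 114 mm over their backs; the gripper's body (76 mm by 85 mm) begins 54 mm behind the grasp point. The pads swing forward as they close: fully open they stand 13 mm farther back than shut.
Start: joints at [1.299, 0.32, 1.565, -0, 1.257, -0.02], TCP at [143.261, 556.882, 231.338] pointing down, gripper open.
Joint ranges: [-3.11, 3.11], [-0.84, 2.01], [0.21, 2.61], [-1.34, 4.49], [0.05, 2.63], [-2.56, 2.56]. Speed limits (rad/s): [2.57, 2.57, 3.14, 3.14, 3.14, 3.14].

## Interface

Orientations are given as a rotation vector (axis times angle).
In Python, from rig import * gives the robot as it stands.
- The arm moves only by the tool apply_moves, never from a script. Its argument "plan" is a list of rows, each a list of 3 entries, a list of its own where there are three numbers: the shift along the tool's x, y, z each as a share of 0.4 m, from -1 to 1, then the turn, a rotation vector about the tool's x, y, z each as a share of 45 degrees, from -1 to 1, then the opening, from 0 (shut) to 1 (fully open). A call has 1 to 12 rows; each row is the pose to reach, as a shift and turn from the pose commanded when the call began, along the tool's axes at that moment; what a row does not reach only later rows make up. A row lasts 1/10 s, in which the tool goes at most 50 mm and 8.59 degrees, less where a joint would pass 70% of its speed; a pose out of reach is approached as far as the arm can. A call with a number of a shift or a turn outside -1 to 1 is refused whole. A call with a gripper value outside its range is refused whole. The fingers move at their own pace and stop on an object; the grip force is fixed at half the most. Time passes only in rows, so rows that repeat a pose let the fingers close. It gives the time, the measured TCP pose, the force, the opening and the grip force at its end, in the units of the state.
- sense(): the state, without advancing time (a new reading comes with each control period).
- read_camera(name): name is "scene" or "top" or "wrist"; returns a dict with "pixels" (420x560x3 uint8, red, green, blue), "intrinsics" (3x3 intrinsics, pixels), "dist_coeffs" ([k1, k2, p1, p2, k3] as OpenCV has them; the pictures are not rectified), "R" (3x3) and "t" (3): a world point X has camera coordinates R X + t. Camera axes: x right, y down, z forward; pixel columns grow to the right and rows downward; lengths in mm; the calibration is good to about 2 mm. A picture is of the moment at which its call begins. There is no depth.
- close_job(): hands the job in; it is judged then, once.
Trained networks look in the newest picture that a camera, given by its name, has taken for a name from the list of things; names that differ only in an ending like _2 or _b are one class to them, and where a whole thing is asked for, a point or a joint stands for the part that bears it (a point fixed in the world has none). Each returns a list of dicts, best first, with "conf" (0 to 1); they miss things now and then, are a little off and sometimes report something else, mostly with a low value. They report only what shows in the picture. A call takes as long as a camera call. They do not tell look-alikes from the thing itself.
- silhouettes(label, camera): "region" (420x560 bool, what is visible of it) and "at" ([column, row] in pixels, amid what is visible of it).
The state is a dict: "time": time; "q": joint angles; "joint_velocities": joint speeds; "joint_torque": joint torques, N m; "eef_pos": TCP position; "tcp_rot": TCP orientation; "force": force on the tool from outside, world axes, zero at the start; "ft_torque": the same for the moment, N m; "opening": finger opening in mm; "gripper_force": force on a finger pad.
Only numpy, scipy, OpenCV 4.12 (cv2) and the standard library are available. Lean on these libraries where they do the work, as an engineer would, in place of code of your own. Each camera call takes 0.05 s, during which the arm holds its last target. There are 200 camera calls.

## Task

Lift the orange barrel out of its wooden cradle and lay it lengthwise on the two rollers of the blue tumbling machine, in the free half beside the grey barrel and not touching it: set it down gently, without starting the free-running rollers or dropping it, and let go. Then press the green key fully down so that the latched red key pops up. Do not disturb the grey barrel, the jar, the spool or the screwdriver.

Things in the scene. Friction and masses are not known exactly. Their poses are not given: they have to be found in the camera images.
- tumbler: Blue bench-top tumbling machine, fixed. Origin on the table under the middle of the roller bed; y runs along the rollers, x across them. Blue base 120 (x) by 270 (y) by 30 mm high; grey key deck 30 mm high at x -142 to -58 mm; end brackets at y +-127 mm, 60 mm high. A barrel seated in the valley of both rollers has its axis at x = 0, 76 mm above the table.
- roller_near (a joint): Angle (rad) of the black rubber roller on the key-deck side: 20 mm diameter, 240 mm long, along the machine's y at x -20 mm, its top 56 mm above the table. Turns almost without friction, endlessly; 0 at the start. A white stripe shows it turning.
- roller_far (a joint): Angle (rad) of the other roller, the same but at x +20 mm.
- free_bay (a point): Where the orange barrel's centre belongs: middle of the free half of the bed, 76 mm above the table (axis height of a seated barrel), over a yellow drip tray seen under and beside the rollers in that half, which may be the +y or the -y half. Its y axis runs along the rollers.
- barrel: Orange round barrel, loose, in the cradle; 85 mm long, body 48 mm diameter, with two black tyres 52 mm in diameter and 10 mm wide centred 33 mm either side of the middle; the bare middle between them is 56 mm long and is where to hold it, across its axis. Origin at its centre; y is its axis. Mass 0.2 to 0.42 kg.
- other_barrel: Grey barrel of the same shape, loose, already on the rollers in the other half, centred about 55 mm from the bed's middle. Origin at its centre, y its axis.
- cradle: Wooden cradle, fixed: board 84 by 110 mm, 12 mm thick, with two round rails 12 mm in diameter along its y axis at x +-18 mm, tops 24 mm above the table. Origin at the centre of the underside. The barrel starts on the rails, its axis 44 mm above the table, parallel to the cradle's y.
- key_green (a joint): Travel (m) of the green key: 0 up, 0.008 fully down. Caps are 28 mm square, 60 mm apart along the machine's y on the grey deck, either way round. Interlocked with the red key: as one is pressed, the other rises by as much; both stay where left. Pressing takes about 3 N, then a hard stop.
- key_red (a joint): Travel (m) of the red key, latched down (0.008) at the start.
- key_green_top (a point): Centre of the top face of the green key's cap (moves with it); 50 mm above the table when up, 42 mm when down.
- key_red_top (a point): Centre of the top face of the red key's cap.
- jar: Closed glass jar, 54 mm diameter, 75 mm high, upright on the table; bystander. Origin at the centre of its underside.
- spool: Copper spool, 48 mm diameter, 36 mm high, upright; bystander. Origin at the centre of its underside.
- file_tool: Screwdriver, 160 mm long, lying on the table; bystander. Origin near its middle.
Not all that is in view belongs to the job. Of the things shaped like the barrel, the orange one is meant.

How it is judged:
By the outcome, as a careful person would: the job done as asked, in the order asked, and still so for the second after the job is handed in, with the robot touching nothing.
It also fails if it takes over 48 s, if anything falls off the work surface, if the arm or the gripper's body presses on something with over 40 N, if the wrist force passes 120 N, or if a joint passes its speed limit or range.

## Working session

There is one attempt and no reset: what is moved stays moved. The work goes in short steps, Python scripts to look and compute and a tool call to move; the robot and the scene stay as the last step left them, time stands still between calls to the robot, and variables do not carry over. Pictures are saved under pics/ and viewed, at most 10 in all, crops included, and the job is handed in when it is done.

Besides the shell and the picture viewer there is one more tool, called after "Request:" as name(argument=value, ...) on one line, values as JSON. apply_moves: Moves the arm, as the interface text tells. Shift numbers are shares of 0.4 m and turn numbers shares of 45 degrees, none past 1 either way. Its arguments: {"type":"object","properties":{"plan":{"type":"array"}},"required":["plan"]}

```bash
mkdir -p pics; ls
python3 - <<'E'
from rig import *
import cv2
s=sense();print({k:s[k] for k in('time','eef_pos','tcp_rot','opening','force')})
for c in('top','scene'):
    r=read_camera(c);cv2.imwrite(f'pics/{c}0.png',r['pixels'][:,:,::-1])
    print(c,r['intrinsics'],r['dist_coeffs'],-r['R'].T@r['t'])
    for l in('tumbler','barrel','other_barrel','cradle','key_green','key_red','jar','spool','file_tool'):
        print(l,[(round(d['conf'],2),[int(v) for v in d['at']],int(d['region'].sum())) for d in silhouettes(l,c)])
E
```

```text
pics
{'time': 0.0, 'eef_pos': array([143.13404945, 556.42775988, 230.47509595]), 'tcp_rot': array([-3.94410774e-01, -3.11647280e+00,  2.71396369e-03]), 'opening': 85.3625114153407, 'force': array([-0.44826848, -0.04253783, -0.33035663])}
top [[425.41499812   0.         284.31425468]
 [  0.         425.41499812 214.36777305]
 [  0.           0.           1.        ]] [-0.04125697  0.          0.          0.          0.        ] [ 336.09540601  -25.72399632 1130.753638  ]
tumbler [(0.75, [314, 209], 5179)]
barrel [(0.91, [164, 244], 716), (0.83, [172, 303], 647), (0.83, [216, 239], 612), (0.73, [121, 290], 711)]
other_barrel []
cradle [(0.55, [172, 255], 645)]
key_green [(0.54, [333, 231], 118)]
key_red [(0.63, [332, 186], 631)]
jar [(0.64, [203, 160], 454), (0.44, [291, 196], 512)]
spool [(0.89, [435, 245], 348)]
file_tool [(0.89, [147, 171], 279), (0.37, [307, 202], 529)]
scene [[431.64831886   0.         273.54573918]
 [  0.         431.64831886 214.90474885]
 [  0.           0.           1.        ]] [-0.09512182  0.          0.          0.          0.        ] [1301.22147672  105.88117935  996.84656368]
tumbler [(0.64, [233, 248], 4037)]
barrel [(0.96, [324, 220], 539), (0.92, [366, 186], 419), (0.76, [406, 197], 402), (0.63, [369, 213], 517)]
other_barrel [(0.65, [234, 245], 4437)]
cradle [(0.55, [373, 229], 481)]
key_green [(0.64, [223, 218], 89), (0.56, [250, 244], 320)]
key_red [(0.28, [221, 217], 94)]
jar [(0.71, [337, 280], 582), (0.25, [247, 237], 347)]
spool [(0.47, [138, 206], 239)]
file_tool [(0.85, [398, 287], 371), (0.7, [140, 209], 255)]
```

Run:
```python
import cv2,numpy as np
a=cv2.imread('pics/top0.png')[100:350,80:480]
cv2.imwrite('pics/top_crop.png',cv2.resize(a,(800,500),interpolation=cv2.INTER_CUBIC))
```

```text
(no output)
```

View pics/top_crop.png

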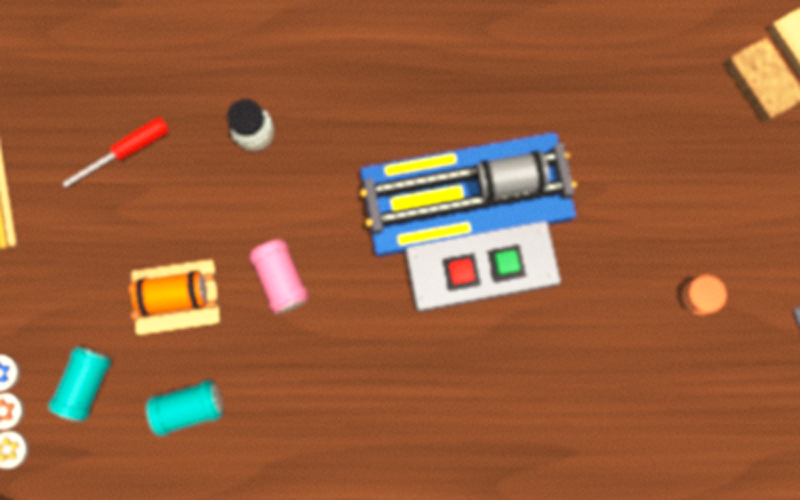

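View pics/scene0.png

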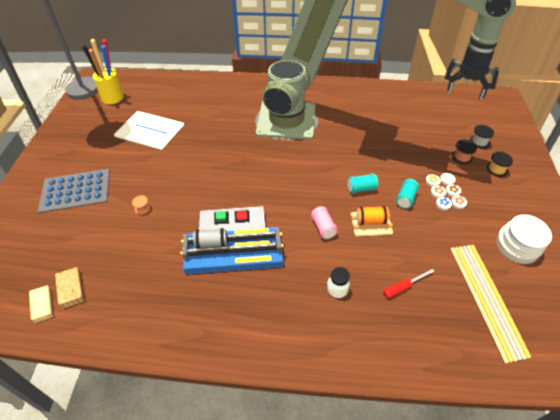

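The top picture shows four barrel-shaped candidates (full-picture pixels):
- orange at (164,244)
- pink at (218,237)
- teal at (121,290)
- teal at (172,303)

The orange one at (164,244) fits: it has black tyres and lies in the wooden cradle. The enlarged crop confirms this. The grey barrel is on the right half of the machine. The free half with the yellow tray is on the left, at about (295,198). The red key is at (310,235) and the green key at (334,231).

```bash
cat > h.py <<'E'
import numpy as np, cv2
from rig import *
from scipy.spatial.transform import Rotation as Ro
def world(r,px,z):
    """pixels (N,2) -> world points on plane z"""
    p=cv2.undistortPoints(np.float64(px).reshape(-1,1,2),r['intrinsics'],np.float64(r['dist_coeffs'])).reshape(-1,2)
    d=np.c_[p,np.ones(len(p))]@r['R']; c=-r['R'].T@r['t']
    return c+d*((z-c[2])/d[:,2])[:,None]
def proj(r,X):
    return cv2.projectPoints(np.float64(X).reshape(-1,1,3),cv2.Rodrigues(r['R'])[0],np.float64(r['t']),r['intrinsics'],np.float64(r['dist_coeffs']))[0].reshape(-1,2)
def mask(r,lo,hi,near=None,rad=60):
    m=cv2.inRange(cv2.cvtColor(r['pixels'],cv2.COLOR_RGB2HSV),np.array(lo),np.array(hi))>0
    if near is not None:
        v,u=np.indices(m.shape); m&=np.hypot(u-near[0],v-near[1])<rad
    v,u=np.nonzero(m); return np.c_[u,v]
def rect(P):
    """centre, long side, short side, yaw of long side (deg)"""
    b=cv2.boxPoints(cv2.minAreaRect(np.float32(P[:,:2]-P[0,:2])))+P[0,:2]
    e=[b[1]-b[0],b[2]-b[1]]; e.sort(key=np.linalg.norm)
    return b.mean(0).round(1),np.linalg.norm(e[1]).round(1),np.linalg.norm(e[0]).round(1),(np.degrees(np.arctan2(e[1][1],e[1][0]))%180).round(1)
def togo(xyz,yaw=None):
    """shares for a downward tool at xyz; yaw = world angle (deg, mod 180) of the tool y axis"""
    s=sense(); R=Ro.from_rotvec(s['tcp_rot']); y=R.as_matrix()[:,1]
    out=R.inv().apply(np.array(xyz)-s['eef_pos'])/400
    if yaw is None: return out.round(4)
    c=np.degrees(np.arctan2(y[1],y[0])); d=(yaw-c+90)%180-90
    yy=np.radians(c+d); Y=np.array([np.cos(yy),np.sin(yy),0]);Z=np.array([0,0,-1.]);
    T=Ro.from_matrix(np.c_[np.cross(Y,Z),Y,Z]); return out.round(4),((R.inv()*T).as_rotvec(degrees=True)/45).round(4)
E
python3 - <<'E'
from h import *
s=sense();print(Ro.from_rotvec(s['tcp_rot']).as_matrix().round(3))
r=read_camera('top')
print('R',r['R'].round(2).tolist())
for n,lo,hi,near,rad,z in [('orange',(8,150,150),(20,255,255),(164,244),25,52),('green',(50,100,60),(75,255,255),(334,231),15,50),('red',(0,170,120),(6,255,255),(310,235),15,42),('blue',(104,120,60),(125,255,255),(314,209),70,30),('yellow',(24,120,150),(34,255,255),(295,200),30,31)]:
    P=mask(r,lo,hi,near,rad); W=world(r,P,z); print(n,len(P),P.mean(0).round(1),W.mean(0).round(1),rect(W))
d=silhouettes('barrel','top')
for q in d:
    v,u=np.nonzero(q['region']);print('sil',[int(x) for x in q['at']],rect(world(r,np.c_[u,v],46)))
w=read_camera('wrist');print('wrist K',w['intrinsics'][0,0],'cam',(-w['R'].T@w['t']).round(1),w['R'].round(2).tolist())
E
```

```text
[[-0.968  0.249 -0.   ]
 [ 0.249  0.968  0.   ]
 [ 0.     0.    -1.   ]]
R [[-0.0, -1.0, -0.0], [-0.98, 0.0, -0.2], [0.2, 0.0, -0.98]]
orange 681 [162.1 247.7] [473.1 291.2  52. ] (array([470.6, 286.5]), np.float64(124.1), np.float64(99.7), np.float64(91.6))
green 138 [333.2 230.7] [ 516.  -147.6   50. ] (array([ 516.1, -147.7]), np.float64(31.0), np.float64(30.7), np.float64(99.3))
red 130 [310.4 235.2] [505.7 -89.1  42. ] (array([505.8, -89.3]), np.float64(30.3), np.float64(29.6), np.float64(12.9))
blue 1668 [318.8 197.7] [ 608.7 -114.1   30. ] (array([612.3, -99. ]), np.float64(268.7), np.float64(120.6), np.float64(100.6))
yellow 498 [293.  199.1] [604.7 -45.2  31. ] (array([605.2, -45.9]), np.float64(106.7), np.float64(93.5), np.float64(10.4))
sil [119, 291] (array([362.5, 397.1]), np.float64(86.1), np.float64(51.4), np.float64(159.5))
sil [163, 246] (array([475.7, 288.5]), np.float64(93.4), np.float64(51.2), np.float64(96.2))
sil [172, 300] (array([334.1, 261.3]), np.float64(94.4), np.float64(53.1), np.float64(107.6))
sil [217, 237] (array([500.2, 146.4]), np.float64(91.9), np.float64(48.7), np.float64(22.8))
sil [312, 233] (array([504.6, -89.3]), np.float64(28.0), np.float64(27.5), np.float64(11.1))
sil [317, 211] (array([ 569.2, -110.5]), np.float64(274.2), np.float64(201.3), np.float64(100.6))
wrist K 338.00188482000453 cam [ 78.4 573.6 372.9] [[0.25, 0.97, 0.0], [0.93, -0.24, 0.26], [0.25, -0.06, -0.97]]
```

Run:
```python
from h import *
print(togo((475,289,170),6))
```

```text
(array([-0.9701, -0.442 ,  0.1533]), array([ 1.0000e-04, -1.0000e-04,  1.5461e+00]))
```

Request:
apply_moves(plan=[[[-0.97, -0.44, 0.1], [0, 0, 1], 1], [[-0.97, -0.44, 0.1], [0, 0, 1], 1], [[-0.97, -0.44, 0.1], [0, 0, 1], 1], [[-0.97, -0.44, 0.1], [0, 0, 1], 1], [[-0.97, -0.44, 0.1], [0, 0, 1], 1], [[-0.97, -0.44, 0.1], [0, 0, 1], 1], [[-0.97, -0.44, 0.1], [0, 0, 1], 1], [[-0.97, -0.44, 0.1], [0, 0, 1], 1], [[-0.97, -0.44, 0.1], [0, 0, 1], 1], [[-0.97, -0.44, 0.1], [0, 0, 1], 1]])

```text
time: 2.15
eef_pos: [477.7, 287.3, 190.8]
tcp_rot: [1.563, 2.724, -0.001]
force: [-0.5, 0.2, 0.7]
opening: 85.3
gripper_force: 0.0
```

Run:
```python
from h import *
print(togo((475,289,170),6))
```

```text
(array([ 0.0071, -0.0037,  0.0519]), array([2.000e-04, 1.100e-03, 5.401e-01]))
```

Request:
apply_moves(plan=[[[0.007, -0.004, 0.05], [0, 0, 0.54], 1], [[0.007, -0.004, 0.05], [0, 0, 0.54], 1], [[0.007, -0.004, 0.05], [0, 0, 0.54], 1], [[0.007, -0.004, 0.05], [0, 0, 0.54], 1]])

```text
time: 2.55
eef_pos: [471.7, 292.0, 171.3]
tcp_rot: [-2.095, -2.34, 0.0]
force: [0.3, -0.2, -0.3]
opening: 85.7
gripper_force: 0.0
```

Run:
```python
from h import *
s=sense();print(s['eef_pos'],s['force'])
r=read_camera('wrist');cv2.imwrite('pics/w1.png',r['pixels'][:,:,::-1])
c=proj(r,[[475.7,288.5,44]])[0];print('pred',c)
P=mask(r,(8,150,120),(22,255,255),c,90)
print(rect(P))
for z in (44,56,68): print(z,rect(world(r,P,z)))
for q in silhouettes('barrel','wrist'):
    v,u=np.nonzero(q['region']);print('sil',q['conf'],q['at'],len(u),[rect(world(r,np.c_[u,v],z)) for z in (44,60)])
```

```text
[471.70274778 291.962548   171.33378439] [ 0.28012598 -0.23742264 -0.25486882]
pred [278.28823878 211.54153229]
(array([282.4, 215. ]), np.float64(112.2), np.float64(59.1), np.float64(87.8))
44 (array([479.4, 283.7]), np.float64(96.3), np.float64(47.5), np.float64(98.6))
56 (array([478.7, 287. ]), np.float64(92.0), np.float64(45.3), np.float64(98.6))
68 (array([478. , 290.4]), np.float64(87.7), np.float64(43.2), np.float64(98.6))
sil 0.97 [279.1, 211.7] 6645 [(array([478.5, 284.6]), np.float64(98.1), np.float64(52.8), np.float64(98.1)), (array([477.6, 289. ]), np.float64(92.3), np.float64(49.7), np.float64(98.1))]
sil 0.92 [289.1, 339.6] 4198 [(array([497.8, 163.5]), np.float64(87.1), np.float64(60.4), np.float64(23.5)), (array([495.8, 175.1]), np.float64(81.9), np.float64(56.8), np.float64(23.5))]
sil 0.66 [117.8, 209.7] 5900 [(array([342.4, 270.6]), np.float64(87.6), np.float64(56.2), np.float64(107.6)), (array([349.6, 275.8]), np.float64(82.4), np.float64(52.9), np.float64(107.6))]
sil 0.64 [151.9, 44.6] 7773 [(array([366.7, 403.5]), np.float64(95.6), np.float64(49.0), np.float64(159.8)), (array([372.5, 400.8]), np.float64(89.9), np.float64(46.1), np.float64(159.8))]
```

View pics/w1.png

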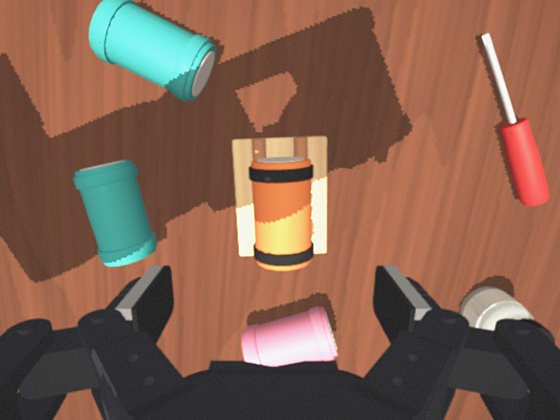

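The wrist picture shows the orange barrel in its cradle at about (282,213), black tyres at rows 173 and 252. The teal barrels are at upper left, the pink one at (289,340), the screwdriver and jar on the right. I'll fit a cylinder outline to the silhouette.

```bash
cat >> h.py <<'E'
from scipy.optimize import minimize
def fit(r,reg,p0,z,):
    """fit barrel (x,y,yaw deg) with axis height z to a silhouette"""
    a=np.linspace(0,2*np.pi,40)
    L=np.concatenate([np.c_[rr*np.cos(a),0*a+y,rr*np.sin(a)] for y,rr in((-42.5,24),(-38,26),(38,26),(42.5,24))])
    S=4
    def outline(p):
        t=np.radians(p[2]-90);M=np.array([[np.cos(t),-np.sin(t),0],[np.sin(t),np.cos(t),0],[0,0,1]])
        return cv2.convexHull(np.float32(proj(r,L@M.T+[p[0],p[1],z])))
    big=cv2.resize(reg.astype(np.uint8),None,fx=S,fy=S,interpolation=cv2.INTER_LINEAR)
    def cost(p):
        m=np.zeros_like(big);cv2.fillConvexPoly(m,np.int32(((outline(p)+.5)*S).round()),1)
        return 1-(m&big).sum()/(m|big).sum()
    o=minimize(cost,p0,method='Nelder-Mead',options=dict(initial_simplex=np.array(p0)+np.r_[np.zeros((1,3)),np.diag([6,6,6])],maxiter=150))
    return o.x.round(1),round(o.fun,3)
E
python3 - <<'E'
from h import *
r=read_camera('wrist')
q=silhouettes('barrel','wrist')[0];print(q['at'])
print(fit(r,q['region'],[476,287,97],44))
r=read_camera('top')
q=[q for q in silhouettes('barrel','top') if abs(q['at'][0]-164)<8 and abs(q['at'][1]-245)<8][0]
print(fit(r,q['region'],[476,287,97],44))
s=sense();print(s['eef_pos'],Ro.from_rotvec(s['tcp_rot']).as_matrix()[:,1].round(3))
E
```

```text
[280.6, 211.3]
(array([477.9, 289. ,  99.1]), np.float64(0.076))
(array([477.3, 288.9,  98.4]), np.float64(0.065))
[472.25129783 291.55638203 171.45889574] [0.994 0.111 0.   ]
```

Run:
```python
from h import *
print(togo((477.6,289,28),8.6))
```

```text
(array([-0.0079,  0.0125,  0.3586]), array([ 0.0003, -0.0003, -0.05  ]))
```

Request:
apply_moves(plan=[[[-0.008, 0.0125, 0.05], [0, 0, -0.05], 1], [[-0.008, 0.0125, 0.13], [0, 0, -0.05], 1], [[-0.008, 0.0125, 0.21], [0, 0, -0.05], 1], [[-0.008, 0.0125, 0.27], [0, 0, -0.05], 1], [[-0.008, 0.0125, 0.32], [0, 0, -0.05], 1], [[-0.008, 0.0125, 0.345], [0, 0, -0.05], 1], [[-0.008, 0.0125, 0.358], [0, 0, -0.05], 1], [[-0.008, 0.0125, 0.358], [0, 0, -0.05], 1], [[-0.008, 0.0125, 0.358], [0, 0, -0.05], 1]])

```text
time: 3.75
eef_pos: [478.3, 289.1, 29.0]
tcp_rot: [2.05, 2.38, 0.003]
force: [-0.1, 0.7, 0.3]
opening: 85.7
gripper_force: 0.0
```

Run:
```python
from h import *
print(togo((477.6,289,28),8.6),sense()['eef_pos'])
```

```text
(array([-0.0001, -0.0019,  0.0025]), array([ 0.0022, -0.001 , -0.0015])) [478.34734046 289.1323728   29.01820353]
```

Request:
apply_moves(plan=[[[0, -0.001, 0.002], [0, 0, 0], 0.6], [[0, -0.001, 0.002], [0, 0, 0], 0.6], [[0, -0.001, 0.002], [0, 0, 0], 0.4], [[0, -0.001, 0.002], [0, 0, 0], 0.4], [[0, -0.001, 0.002], [0, 0, 0], 0.4], [[0, -0.001, 0.002], [0, 0, 0], 0.4], [[0, -0.001, 0.002], [0, 0, 0], 0.4], [[0, -0.001, 0.002], [0, 0, 0], 0.4]])

```text
time: 4.55
eef_pos: [479.4, 289.4, 28.8]
tcp_rot: [2.049, 2.379, 0.007]
force: [2.7, -0.4, 6.0]
opening: 45.6
gripper_force: 60.9
```

Request:
apply_moves(plan=[[[0, -0.001, -0.01], [0, 0, 0], 0.4], [[0, -0.001, -0.04], [0, 0, 0], 0.4], [[0, -0.001, -0.1], [0, 0, 0], 0.4], [[0, -0.001, -0.18], [0, 0, 0], 0.4], [[0, -0.001, -0.26], [0, 0, 0], 0.4], [[0, -0.001, -0.34], [0, 0, 0], 0.4], [[0, -0.001, -0.36], [0, 0, 0], 0.4], [[0, -0.001, -0.36], [0, 0, 0], 0.4]])

```text
time: 5.35
eef_pos: [476.8, 288.7, 172.2]
tcp_rot: [2.05, 2.38, 0.003]
force: [0.4, -0.2, -3.2]
opening: 46.3
gripper_force: 62.2
```

Run:
```python
from h import *
s=sense();print(s['eef_pos'],s['force'],s['ft_torque'],s['opening'])
print(togo((602,-45,170),10.6))
r=read_camera('wrist');cv2.imwrite('pics/w2.png',r['pixels'][:,:,::-1])
for q in silhouettes('barrel','wrist'): 
    print(q['conf'],q['at'],q['region'].sum())
    if abs(q['at'][0]-280)<25 and q['region'].sum()>9000: print(fit(r,q['region'],[*s['eef_pos'][:2],98.6],s['eef_pos'][2]+16))
```

```text
[476.81408831 288.74362767 172.17596121] [ 0.36010991 -0.23745606 -3.16899314] [-0.02101182 -0.02718397 -0.00893811] 46.28924866636586
(array([-0.8716,  0.1857,  0.005 ]), array([ 0.0019, -0.001 , -0.046 ]))
0.96 [109.2, 199.6] 5905
0.93 [273.9, 267.6] 21765
(array([476.2, 288.8,  98.8]), np.float64(0.251))
0.61 [154.3, 38.6] 7369
```

View pics/w2.png

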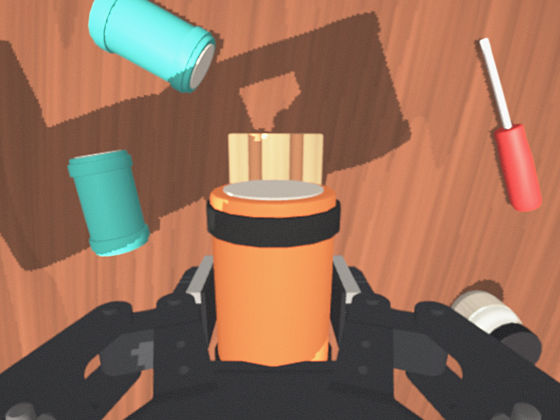

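The barrel is held between the pads: its orange body shows at (274,270) with the far tyre at row 225, and the empty cradle is behind it. Next I'll carry it over the machine's middle, from where the wrist camera sees the free half.

Request:
apply_moves(plan=[[[-0.1, 0.02, -0.05], [0, 0, -0.046], 0.4], [[-0.22, 0.04, -0.06], [0, 0, -0.046], 0.4], [[-0.34, 0.07, -0.06], [0, 0, -0.046], 0.4], [[-0.46, 0.1, -0.06], [0, 0, -0.046], 0.4], [[-0.58, 0.12, -0.06], [0, 0, -0.046], 0.4], [[-0.7, 0.15, -0.06], [0, 0, -0.046], 0.4], [[-0.82, 0.17, -0.06], [0, 0, -0.046], 0.4], [[-0.92, 0.19, -0.06], [0, 0, -0.046], 0.4], [[-0.98, 0.2, -0.06], [0, 0, -0.046], 0.4], [[-1, 0.2, -0.06], [0, 0, -0.046], 0.4], [[-1, 0.2, -0.06], [0, 0, -0.046], 0.4]])

```text
time: 6.55
eef_pos: [614.3, -95.7, 193.0]
tcp_rot: [-2.006, -2.412, 0.003]
force: [-0.3, 0.4, -2.9]
opening: 46.4
gripper_force: 62.6
```

Run:
```python
from h import *
s=sense();print(s['eef_pos'],s['force'],s['opening'],s['q'])
r=read_camera('wrist');cv2.imwrite('pics/w3.png',r['pixels'][:,:,::-1])
c=np.array([612.3,-99,0]);t=np.radians(10.6);X=np.array([np.cos(t),np.sin(t),0]);Y=np.array([-np.sin(t),np.cos(t),0])
for n,x,y,z in [('near_end',-20,120,56),('far_end',20,120,56),('nearmid',-20,40,56),('farmid',20,40,56),('basecorner-',-60,135,30),('basecorner+',60,135,30)]:
    print(n,proj(r,c+x*X+y*Y+[0,0,z])[0].round(1))
```

```text
[614.3300781  -95.6846014  192.97762051] [-0.29899988  0.37876671 -2.93304233] 46.367238150124386 [-1.73231097e-01  4.19782341e-01  1.50829186e+00  4.59058228e-04
  1.21798343e+00 -3.56511020e-01]
near_end [244.9  56.5]
far_end [297.   56.3]
nearmid [246.9 160.5]
farmid [295.7 160.5]
basecorner- [199.6  44.1]
basecorner+ [343.   43.6]
```

View pics/w3.png

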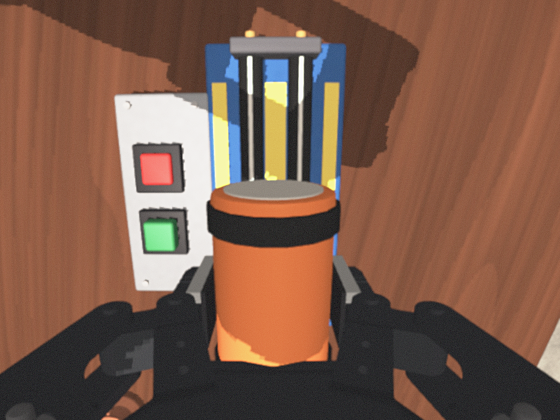

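The picture shows the free half. The rollers run at columns ~251 and ~299, the bracket is at row 45, and the yellow tray lies between and beside the rollers. The red key is at (157,168), the green key at (160,236), and the held barrel's end is at (273,190). I'll measure the rollers' outer edges against the held barrel in this same view.

Run:
```python
from h import *
s=sense();R=Ro.from_rotvec(s['tcp_rot']).as_matrix();T=s['eef_pos']
r=read_camera('wrist');hsv=cv2.cvtColor(r['pixels'],cv2.COLOR_RGB2HSV).astype(int)
tl=lambda uv,z:(world(r,uv,z)-T)@R
def roll(v):
    # outer edges: roller (low S or dark) between left yellow/blue and right
    row=hsv[v,180:380];col=(row[:,1]>110)&(row[:,2]>50)
    k=np.flatnonzero(~col)+180; k=k[(k>232)&(k<318)]; return k.min()-.5,k.max()+.5,k
rows=[]
for v in range(70,176,5):
    a,b,k=roll(v); 
    rows.append((v,a,b)); 
rows=np.array(rows);print(rows[::3].tolist())
la=tl(rows[:,[1,0]],49);lb=tl(rows[:,[2,0]],49);m=(la+lb)/2
print('width',(lb-la)[:,1].round(1).tolist());print('mid y',m[:,1].round(1).tolist(),'fit slope deg,at x=0 / x=55',np.degrees(np.arctan(np.polyfit(m[:,0],m[:,1],1)[0])).round(2),np.polyval(np.polyfit(m[:,0],m[:,1],1),[0,55,100]).round(2))
# blue outer edges at z=30
P=[]
for v in range(70,176,5):
    b=np.flatnonzero((hsv[v,:,0]>98)&(hsv[v,:,0]<125)&(hsv[v,:,1]>120));b=b[(b>195)&(b<360)];P.append((v,b.min()-.5,b.max()+.5))
P=np.array(P);m=(tl(P[:,[1,0]],30)+tl(P[:,[2,0]],30))/2;print('base width',(tl(P[::4,[2,0]],30)-tl(P[::4,[1,0]],30))[:,1].round(1).tolist(),'mid',np.polyval(np.polyfit(m[:,0],m[:,1],1),[0,55,100]).round(2),np.degrees(np.arctan(np.polyfit(m[:,0],m[:,1],1)[0])).round(2))
# held barrel edges: tyre extremes
Q=[]
for v in range(215,240,4):
    d=np.flatnonzero(hsv[v,:,2]<70);d=d[(d>195)&(d<350)];Q.append((v,d.min()-.5,d.max()+.5))
Q=np.array(Q);z=T[2]+16;m=(tl(Q[:,[1,0]],z)+tl(Q[:,[2,0]],z))/2;print('tyre',Q.tolist(),m[:,1].round(2).tolist())
# bracket & keys
for n,lo,hi,c,z in(('green',(50,100,60),(80,255,255),(160,236),50),('red',(0,150,120),(8,255,255),(157,168),42)):
    M=mask(r,lo,hi,c,25);W=world(r,M,z);print(n,rect(W),W.mean(0).round(1))
print('bracket inner row',[(v,hsv[v,275].tolist()) for v in range(34,62,3)])
print('yellow',[v for v in range(60,175) if 22<hsv[v,275,0]<34 and hsv[v,275,1]>120][:3])
```

```text
[[70.0, 238.5, 311.5], [85.0, 238.5, 311.5], [100.0, 238.5, 311.5], [115.0, 239.5, 310.5], [130.0, 240.5, 310.5], [145.0, 240.5, 309.5], [160.0, 240.5, 309.5], [175.0, 240.5, 309.5]]
width [58.1, 58.2, 58.4, 58.6, 58.8, 58.9, 59.1, 58.5, 59.5, 58.0, 58.2, 58.4, 57.8, 58.0, 58.2, 57.5, 57.7, 57.9, 58.1, 58.3, 57.7, 58.8]
mid y [0.9, 0.9, 0.9, 0.9, 0.9, 0.9, 0.9, 0.5, 1.0, 1.0, 1.0, 1.0, 1.4, 1.4, 1.4, 1.0, 1.0, 1.0, 1.0, 1.0, 1.4, 1.0] fit slope deg,at x=0 / x=55 -0.21 [1.28 1.07 0.91]
base width [116.5, 117.8, 116.6, 116.4, 116.2, 116.0] mid [1.5  1.3  1.14] -0.21
tyre [[215.0, 207.5, 339.5], [219.0, 207.5, 339.5], [223.0, 207.5, 338.5], [227.0, 207.5, 338.5], [231.0, 208.5, 337.5], [235.0, 213.5, 332.5], [239.0, 220.5, 324.5]] [-0.45, -0.45, -0.65, -0.65, -0.65, -0.64, -0.84]
green (array([ 519.3, -143.1]), np.float64(30.0), np.float64(29.4), np.float64(10.7)) [ 518.4 -143.6   50. ]
red (array([507.5, -86.4]), np.float64(27.6), np.float64(26.4), np.float64(10.4)) [508.1 -85.7  42. ]
bracket inner row [(34, [9, 134, 152]), (37, [10, 143, 152]), (40, [6, 9, 143]), (43, [175, 10, 154]), (46, [0, 10, 154]), (49, [173, 14, 161]), (52, [4, 13, 153]), (55, [0, 6, 80]), (58, [15, 15, 66]), (61, [109, 127, 165])]
yellow [101, 102, 103]
```

Request:
apply_moves(plan=[[[0.08, 0.0045, 0.04], [0, 0, 0], 0.4], [[0.134, 0.0045, 0.1], [0, 0, 0], 0.4], [[0.134, 0.0045, 0.17], [0, 0, 0], 0.4], [[0.134, 0.0045, 0.22], [0, 0, 0], 0.4], [[0.134, 0.0045, 0.25], [0, 0, 0], 0.4], [[0.134, 0.0045, 0.27], [0, 0, 0], 0.4], [[0.134, 0.0045, 0.28], [0, 0, 0], 0.4], [[0.134, 0.0045, 0.28], [0, 0, 0], 0.4]])

```text
time: 7.45
eef_pos: [607.4, -41.9, 83.5]
tcp_rot: [2.007, 2.417, 0.0]
force: [-0.1, -0.4, -2.8]
opening: 46.4
gripper_force: 62.6
```

Run:
```python
from h import *
s=sense();print(s['eef_pos'],s['force'],s['ft_torque'],s['opening'])
R=Ro.from_rotvec(s['tcp_rot']).as_matrix();T=s['eef_pos']
r=read_camera('wrist');cv2.imwrite('pics/w4.png',r['pixels'][:,:,::-1])
tl=lambda p,z:((world(r,np.array([p]),z)-T)@R)[0].round(1)
for x,y,z in((-20,65,56),(20,65,56)): print(proj(r,T+R@np.array([y-20,x,0])+[0,0,z-T[2]]))
sc=read_camera('scene');cv2.imwrite('pics/s4.png',cv2.resize(sc['pixels'][190:290,160:310,::-1],None,fx=5,fy=5,interpolation=cv2.INTER_CUBIC))
```

```text
[607.35860541 -41.94528199  83.47127895] [-0.13735396 -0.41618608 -2.8024464 ] [ 0.01074947  0.0484414  -0.02663665] 46.39969077289434
[[234.26352281 167.70765875]]
[[314.20070521 167.71229743]]
```

View pics/w4.png

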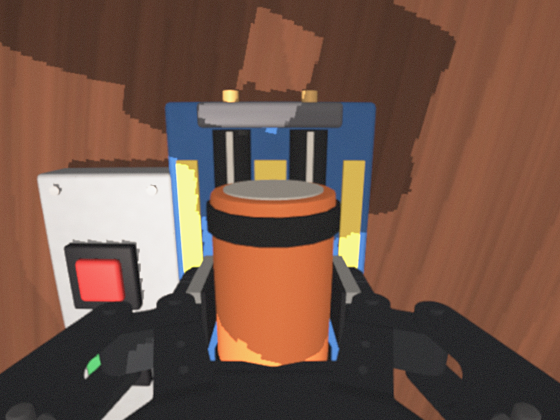

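The barrel hangs above the free half. The rollers show at columns 214–250 and 289–327 in rows 130–180, with the bracket at row 115. I'll measure the offset again from here.

Run:
```python
from h import *
s=sense();R=Ro.from_rotvec(s['tcp_rot']).as_matrix();T=s['eef_pos']
r=read_camera('wrist');hsv=cv2.cvtColor(r['pixels'],cv2.COLOR_RGB2HSV).astype(int)
tl=lambda uv,z:(world(r,uv,z)-T)@R
print('row150',[(u,*hsv[150,u]) for u in (*range(208,220,2),*range(244,256,2),*range(284,294,2),*range(322,334,2))])
rows=[]
for v in range(136,174,4):
    row=hsv[v];c=(row[:,1]>110)&(row[:,2]>50);k=np.flatnonzero(~c);k=k[(k>203)&(k<340)];rows.append((v,k.min()-.5,k.max()+.5))
rows=np.array(rows);la=tl(rows[:,[1,0]],49);lb=tl(rows[:,[2,0]],49);m=(la+lb)/2
print(rows.tolist(),'w',(lb-la)[:,1].round(1),'mid',m[:,1].round(2),'x',m[:,0].round(0))
P=[]
for v in range(136,230,6):
    b=np.flatnonzero((hsv[v,:,0]>98)&(hsv[v,:,0]<125)&(hsv[v,:,1]>120));b=b[(b>160)&(b<385)];P.append((v,b.min()-.5,b.max()+.5))
P=np.array(P);m=(tl(P[:,[1,0]],30)+tl(P[:,[2,0]],30))/2;print('base',m[:,1].round(1),P[::5].tolist())
print('bracket inner edge tool x',[tl(np.array([[275,127]]),z)[0].round(1) for z in(30,60)], 'outer top',tl(np.array([[275,102]]),60)[0].round(1))
M=mask(r,(0,150,120),(8,255,255),(100,280),32);print('red',rect(world(r,M,42)),tl(M,42).mean(0))
print('tray end (col270,row160) z31',tl(np.array([[270,160.]]),31))
```

```text
row150 [(208, np.int64(108), np.int64(139), np.int64(134)), (210, np.int64(107), np.int64(146), np.int64(133)), (212, np.int64(105), np.int64(132), np.int64(77)), (214, np.int64(0), np.int64(18), np.int64(42)), (216, np.int64(0), np.int64(21), np.int64(37)), (218, np.int64(15), np.int64(24), np.int64(43)), (244, np.int64(60), np.int64(7), np.int64(38)), (246, np.int64(130), np.int64(20), np.int64(38)), (248, np.int64(158), np.int64(38), np.int64(27)), (250, np.int64(108), np.int64(130), np.int64(110)), (252, np.int64(108), np.int64(136), np.int64(135)), (254, np.int64(107), np.int64(144), np.int64(129)), (284, np.int64(107), np.int64(133), np.int64(130)), (286, np.int64(108), np.int64(142), np.int64(129)), (288, np.int64(108), np.int64(120), np.int64(81)), (290, np.int64(15), np.int64(35), np.int64(29)), (292, np.int64(140), np.int64(42), np.int64(36)), (322, np.int64(135), np.int64(14), np.int64(37)), (324, np.int64(105), np.int64(13), np.int64(38)), (326, np.int64(108), np.int64(140), np.int64(118)), (328, np.int64(109), np.int64(141), np.int64(130)), (330, np.int64(108), np.int64(
[... 252 characters left out ...]
24.5], [168.0, 212.5, 324.5], [172.0, 213.5, 324.5]] w [58.4 58.5 58.7 58.3 58.5 58.7 58.3 58.5 58.7 58.3] mid [-2.95 -2.95 -2.96 -2.71 -2.71 -2.72 -2.98 -2.99 -3.   -2.74] x [60. 58. 56. 54. 52. 50. 48. 46. 44. 42.]
base [-2.6 -2.9 -2.9 -2.7 -3.3 -3.  -3.3 -2.7 -2.7 -2.7 -2.7 -2.7 -2.7 -2.8
 -2.8 -2.8] [[136.0, 167.5, 371.5], [166.0, 168.5, 369.5], [196.0, 171.5, 367.5], [226.0, 174.5, 364.5]]
bracket inner edge tool x [array([64.5,  0.5, 54.1]), array([64.8,  0.3, 24.1])] outer top [76.3  0.3 24.1]
red (array([508. , -85.3]), np.float64(28.1), np.float64(28.0), np.float64(11.1)) [ -24.37001073 -106.85520369   41.97584387]
tray end (col270,row160) z31 [[46.08437269 -2.36169602 53.12853694]]
```

View pics/s4.png

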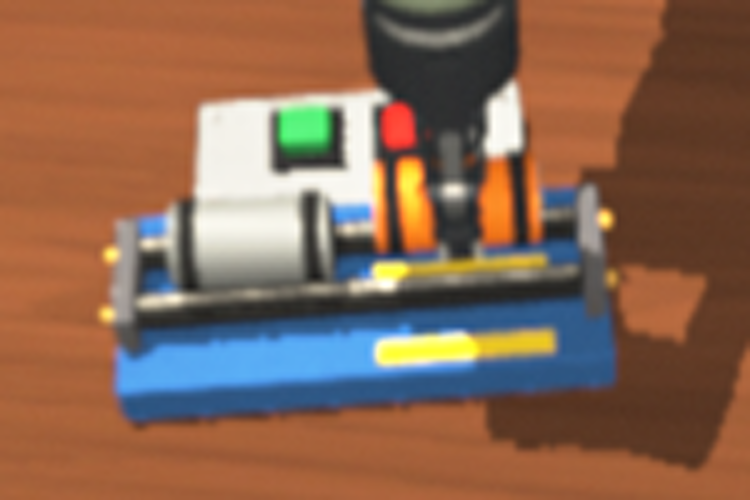

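Request:
apply_moves(plan=[[[0, -0.004, 0.01], [0, 0, 0], 0.4], [[0, -0.007, 0.025], [0, 0, 0], 0.4], [[0, -0.007, 0.04], [0, 0, 0], 0.4], [[0, -0.007, 0.043], [0, 0, 0], 0.4], [[0, -0.007, 0.043], [0, 0, 0], 0.4], [[0, -0.007, 0.043], [0, 0, 0], 0.4]])

```text
time: 8.2
eef_pos: [604.6, -42.6, 66.1]
tcp_rot: [2.007, 2.417, 0.0]
force: [-0.5, 0.3, -3.2]
opening: 46.4
gripper_force: 62.6
```

```bash
cat > near.py <<'E'
from h import *
r=read_camera('wrist');s=sense();R=Ro.from_rotvec(s['tcp_rot']).as_matrix();T=s['eef_pos'];hsv=cv2.cvtColor(r['pixels'],cv2.COLOR_RGB2HSV).astype(int)
print(T.round(2),s['force'].round(2),s['ft_torque'].round(3))
tl=lambda uv,z:(world(r,uv,z)-T)@R
P=[]
for v in range(150,240,6):
    b=np.flatnonzero((hsv[v,:,0]>98)&(hsv[v,:,0]<125)&(hsv[v,:,1]>120));b=b[(b>140)&(b<405)];P.append((v,b.min()-.5,b.max()+.5))
P=np.array(P);w=tl(P[:,[2,0]],30)-tl(P[:,[1,0]],30);m=(tl(P[:,[1,0]],30)+tl(P[:,[2,0]],30))/2;print('base w',w[:,1].round(0),'mid',m[:,1].round(1))
for v in range(150,184,6):
    k=np.flatnonzero(~((hsv[v,:,1]>110)&(hsv[v,:,2]>50)));k=k[(k>195)&(k<345)]
    a,b=tl(np.array([[k.min()-.5,v],[k.max()+.5,v]]),49);print('roll',v,k.min(),k.max(),(b-a)[1].round(1),((a+b)/2)[1].round(2))
E
python3 near.py
```

```text
[604.7  -42.62  66.22] [-0.09 -1.6  -2.38] [ 0.035 -0.004 -0.038]
base w [117. 116. 116. 116. 117. 116. 116. 116. 116. 116. 116. 116. 116. 116.
 116.] mid [0.3 0.3 0.3 0.1 0.1 0.3 0.6 0.4 0.6 0.4 0.6 0.4 0.4 0.4 0.1]
roll 150 213 338 58.5 0.45
roll 156 213 337 58.3 0.22
roll 162 213 337 58.5 0.22
roll 168 196 337 66.8 -3.8
roll 174 196 336 66.7 -4.05
roll 180 196 336 67.0 -4.06
```

Request:
apply_moves(plan=[[[0, 0.0012, 0.003], [0, 0, 0], 0.4], [[0, 0.0012, 0.007], [0, 0, 0], 0.4], [[0, 0.0012, 0.01], [0, 0, 0], 0.4], [[0, 0.0012, 0.011], [0, 0, 0], 0.4], [[0, 0.0012, 0.011], [0, 0, 0], 0.4], [[0, 0.0012, 0.011], [0, 0, 0], 0.4]])

```text
time: 8.85
eef_pos: [605.0, -42.5, 61.7]
tcp_rot: [2.007, 2.417, 0.0]
force: [-0.0, 0.6, -2.4]
opening: 46.4
gripper_force: 62.6
```

Request:
apply_moves(plan=[[[0, 0, 0.001], [0, 0, 0], 0.4], [[0, 0, 0.002], [0, 0, 0], 0.4], [[0, 0, 0.0025], [0, 0, 0], 0.4], [[0, 0, 0.0025], [0, 0, 0], 0.4]])

```text
time: 9.25
eef_pos: [605.0, -42.5, 60.8]
tcp_rot: [2.007, 2.417, 0.0]
force: [1.3, -0.3, -2.7]
opening: 46.6
gripper_force: 62.6
```

```bash
python3 near.py
```

```text
[605.03 -42.53  60.79] [ 1.   -0.52 -1.65] [-0.031 -0.017  0.025]
base w [116. 116. 116. 117. 117. 117. 115. 116. 116. 116. 116. 116. 116. 116.
 116.] mid [-0.1  0.1 -0.1 -0.1 -0.4 -0.1  0.1  0.1  0.2  0.2  0.2  0.2  0.2 -0.1
  0.2]
roll 150 209 339 58.8 -0.19
roll 156 210 338 58.2 -0.19
roll 162 210 338 58.4 -0.18
roll 168 210 338 58.7 -0.18
roll 174 211 338 58.5 0.05
roll 180 211 337 58.2 -0.18
```

Request:
apply_moves(plan=[[[0, 0.0005, 0.0005], [0, 0, 0], 0.4], [[0, 0.001, 0.0012], [0, 0, 0], 0.4], [[0, 0.001, 0.0012], [0, 0, 0], 0.4], [[0, 0.001, 0.0012], [0, 0, 0], 0.4]])

```text
time: 9.7
eef_pos: [605.6, -42.4, 60.3]
tcp_rot: [2.007, 2.417, 0.001]
force: [0.6, 0.9, -0.8]
opening: 46.6
gripper_force: 62.6
```

Run:
```python
from h import *
F=[]
for i in range(4):
    read_camera('wrist');s=sense();F.append(np.r_[s['force'],s['eef_pos']])
print(np.mean(F,0).round(2),np.std(F,0).round(2))
```

```text
[ 1.140e+00  3.400e-01 -1.200e+00  6.056e+02 -4.241e+01  6.036e+01] [0.3  0.45 0.59 0.01 0.02 0.02]
```

The readings show contact on the near roller only (Fx about +1.1 N). I'll nudge it slightly away from there.

Request:
apply_moves(plan=[[[0, 0.001, 0], [0, 0, 0], 0.4], [[0, 0.002, 0.0005], [0, 0, 0], 0.4], [[0, 0.002, 0.001], [0, 0, 0], 0.4], [[0, 0.002, 0.001], [0, 0, 0], 0.4]])

```text
time: 10.3
eef_pos: [605.7, -42.4, 60.2]
tcp_rot: [-2.006, -2.417, 0.001]
force: [-2.8, -0.4, 3.9]
opening: 46.1
gripper_force: 63.0
```

```bash
cat > ff.py <<'E'
from h import *
F=[]
for i in range(4):
    read_camera('wrist');s=sense();F.append(np.r_[s['force'],s['eef_pos']])
print(np.mean(F,0).round(2),np.std(F,0).round(2))
E
python3 ff.py
```

```text
[-3.7400e+00 -5.8000e-01  5.2400e+00  6.0573e+02 -4.2390e+01  6.0220e+01] [0.2  0.23 0.26 0.01 0.01 0.01]
```

Request:
apply_moves(plan=[[[0, -0.001, -0.0005], [0, 0, 0], 0.4], [[0, -0.001, -0.0005], [0, 0, 0], 0.4], [[0, -0.001, -0.0005], [0, 0, 0], 0.4]])

```text
time: 10.8
eef_pos: [605.7, -42.4, 60.2]
tcp_rot: [2.007, 2.417, 0.0]
force: [-2.1, 0.2, 3.9]
opening: 45.8
gripper_force: 63.2
```

```bash
python3 ff.py
```

```text
[-2.6500e+00 -1.9000e-01  5.5800e+00  6.0572e+02 -4.2380e+01  6.0220e+01] [0.46 0.13 0.27 0.01 0.   0.02]
```

Request:
apply_moves(plan=[[[0, -0.0008, -0.0008], [0, 0, 0], 0.4], [[0, -0.0008, -0.0008], [0, 0, 0], 0.4], [[0, -0.0008, -0.0008], [0, 0, 0], 0.4]])

```text
time: 11.3
eef_pos: [605.7, -42.4, 60.3]
tcp_rot: [2.007, 2.417, 0.001]
force: [-0.5, -0.1, 2.3]
opening: 46.3
gripper_force: 63.2
```

```bash
python3 ff.py
```

```text
[ -0.61  -0.63   2.07 605.69 -42.39  60.27] [0.37 0.5  0.75 0.01 0.02 0.01]
```

Request:
apply_moves(plan=[[[0, -0.0003, -0.0004], [0, 0, 0], 0.4], [[0, -0.0003, -0.0004], [0, 0, 0], 0.4], [[0, -0.0003, -0.0004], [0, 0, 0], 0.57], [[0, -0.0003, -0.0004], [0, 0, 0], 0.6], [[0, -0.0003, -0.0004], [0, 0, 0], 0.65], [[0, -0.0003, -0.0004], [0, 0, 0], 0.7], [[0, -0.0003, -0.0004], [0, 0, 0], 0.8], [[0, -0.0003, -0.0004], [0, 0, 0], 1], [[0, -0.0003, -0.0004], [0, 0, 0], 1], [[0, -0.0003, -0.0004], [0, 0, 0], 1]])

```text
time: 12.5
eef_pos: [605.3, -42.5, 60.5]
tcp_rot: [-2.007, -2.417, -0.0]
force: [0.0, 0.8, 0.1]
opening: 85.6
gripper_force: 0.0
```

```bash
python3 ff.py
python3 - <<'E'
from h import *
r=read_camera('wrist');cv2.imwrite('pics/w5.png',r['pixels'][:,:,::-1]);print(sense()['opening'])
E
```

```text
[ 1.6000e-01  1.4000e-01  1.8000e-01  6.0529e+02 -4.2440e+01  6.0520e+01] [0.23 0.51 0.44 0.01 0.01 0.01]
85.05478109970309
```

View pics/w5.png

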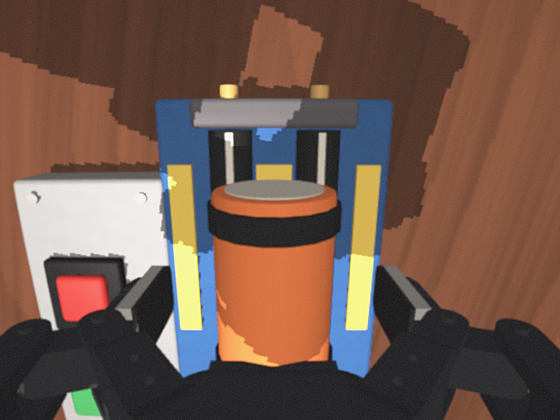

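The barrel is seated and released. The tyre sits over both rollers, the stripes are still at columns 229 and 321, and the fingers are clear on both sides. Next I'll rise, close the fingers and go to the green key.

Request:
apply_moves(plan=[[[0, 0, -0.02], [0, 0, 0], 1], [[0, 0, -0.08], [0, 0, 0], 1], [[0, 0, -0.16], [0, 0, 0], 1], [[0, 0, -0.24], [0, 0, 0], 1], [[0, 0, -0.3], [0, 0, 0], 0.5], [[0, 0, -0.3], [0, 0, 0], 0], [[0, 0, -0.3], [0, 0, 0], 0], [[0, 0, -0.3], [0, 0, 0], 0]])

```text
time: 13.55
eef_pos: [604.4, -42.4, 179.2]
tcp_rot: [-2.006, -2.415, 0.002]
force: [0.5, 0.3, -0.3]
opening: 28.0
gripper_force: 0.0
```

Run:
```python
from h import *
print(togo((518,-145,110),10.6))
print(sense()['opening'])
```

```text
(array([-0.2126, -0.259 ,  0.1736]), array([-0.0031, -0.001 , -0.0002]))
28.000636547590208
```

Request:
apply_moves(plan=[[[-0.08, -0.1, 0], [0, 0, 0], 0], [[-0.16, -0.19, 0], [0, 0, 0], 0], [[-0.21, -0.259, 0.02], [0, 0, 0], 0], [[-0.21, -0.259, 0.1], [0, 0, 0], 0], [[-0.21, -0.259, 0.15], [0, 0, 0], 0], [[-0.21, -0.259, 0.173], [0, 0, 0], 0], [[-0.21, -0.259, 0.173], [0, 0, 0], 0]])

```text
time: 14.25
eef_pos: [517.7, -143.7, 109.3]
tcp_rot: [-2.004, -2.414, 0.003]
force: [0.2, 0.4, 0.5]
opening: 0.1
gripper_force: 0.0
```

Run:
```python
from h import *
s=sense();print(s['eef_pos'],s['opening'],s['force'])
r=read_camera('wrist');cv2.imwrite('pics/w6.png',r['pixels'][:,:,::-1])
p=proj(r,s['eef_pos']);g=proj(r,[[518,-145,50],[*s['eef_pos'][:2],50]]);print('tcp px',p,'pred',g)
M=mask(r,(50,100,50),(80,255,255))
print(len(M),rect(M),rect(world(r,M,50)))
t=read_camera('top');c=proj(t,[[605,-42.5,76]])[0]
for q in silhouettes('barrel','top'):
    if np.hypot(*(np.array(q['at'])-c))<15: print('placed',fit(t,q['region'],[605,-42.5,100.6],76))
```

```text
[ 517.69696743 -143.6697592   109.32235387] 0.07895717316627704 [0.20916951 0.3870555  0.48099122]
tcp px [[274.39176031 274.1361632 ]] pred [[274.50884387 235.44198025]
 [274.42628053 233.37278387]]
1415 (array([273.7, 233. ]), np.float64(45.0), np.float64(44.0), np.float64(91.6)) (array([ 517.3, -143.9]), np.float64(29.6), np.float64(27.3), np.float64(99.7))
placed (array([603.9, -44.4, 101.5]), np.float64(0.073))
```

View pics/w6.png

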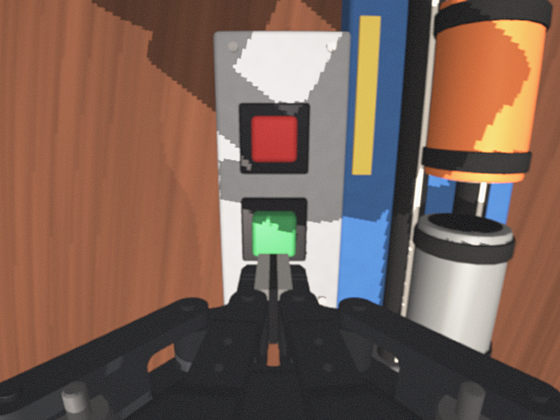

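The picture shows the green key at (274,233), right under the closed fingertips. The orange barrel lies apart from the grey one, with a clear gap at row 200.

Request:
apply_moves(plan=[[[0, 0, 0.06], [0, 0, 0], 0], [[0, 0, 0.11], [0, 0, 0], 0], [[0, 0, 0.135], [0, 0, 0], 0], [[0, 0, 0.145], [0, 0, 0], 0], [[0, 0, 0.15], [0, 0, 0], 0], [[0, 0, 0.155], [0, 0, 0], 0], [[0, 0, 0.16], [0, 0, 0], 0], [[0, 0, 0.163], [0, 0, 0], 0], [[0, 0, 0.163], [0, 0, 0], 0]])

```text
time: 15.3
eef_pos: [519.7, -144.2, 46.7]
tcp_rot: [2.006, 2.416, 0.002]
force: [1.3, 0.5, 2.8]
opening: -0.5
gripper_force: 1.5
```

Request:
apply_moves(plan=[[[0, 0, 0.004], [0, 0, 0], 0], [[0, 0, 0.007], [0, 0, 0], 0], [[0, 0, 0.009], [0, 0, 0], 0], [[0, 0, 0.009], [0, 0, 0], 0]])

```text
time: 15.7
eef_pos: [519.4, -144.2, 42.5]
tcp_rot: [2.006, 2.416, 0.001]
force: [1.7, 0.2, 2.8]
opening: -0.2
gripper_force: 1.4
```

Request:
apply_moves(plan=[[[0, 0, 0.002], [0, 0, 0], 0], [[0, 0, 0.004], [0, 0, 0], 0], [[0, 0, 0.005], [0, 0, 0], 0], [[0, 0, 0.005], [0, 0, 0], 0]])

```text
time: 16.1
eef_pos: [519.4, -144.2, 42.0]
tcp_rot: [2.006, 2.416, 0.001]
force: [-0.7, 0.5, 14.2]
opening: -0.2
gripper_force: 6.5
```

The hard stop came at 42.0 mm with 14 N, so the key is fully down. I'll go straight up and check.

Request:
apply_moves(plan=[[[0, 0, -0.02], [0, 0, 0], 0], [[0, 0, -0.1], [0, 0, 0], 0], [[0, 0, -0.2], [0, 0, 0], 0], [[0, 0, -0.3], [0, 0, 0], 0], [[-0.1, -0.1, -0.4], [0, 0, 0], 0], [[-0.12, -0.15, -0.42], [0, 0, 0], 0], [[-0.12, -0.15, -0.42], [0, 0, 0], 0], [[-0.12, -0.15, -0.42], [0, 0, 0], 0]])

```text
time: 16.9
eef_pos: [467.7, -202.3, 208.2]
tcp_rot: [-2.008, -2.414, -0.0]
force: [1.2, -0.2, -0.0]
opening: 0.2
gripper_force: 0.0
```

Run:
```python
from h import *
s=sense();print(s['time'],s['eef_pos'],s['force'])
r=read_camera('wrist');cv2.imwrite('pics/w7.png',r['pixels'][:,:,::-1])
for z in(42,50):
  for n,lo,hi in(('green',(50,100,50),(80,255,255)),('red',(0,170,80),(6,255,255))):
    p=proj(r,[[518.4,-143.6,z] if n=='green' else [508,-85.5,z]])[0]; M=mask(r,lo,hi,p,35);print(n,z,len(M),rect(world(r,M,z)))
for cam in('wrist','top'):
    t=read_camera(cam);qs=silhouettes('barrel',cam)
    for nm,P in(('orange',[605,-42.5,100.6]),('grey',[622,-152,100.6])):
        c=proj(t,[[*P[:2],76]])[0]
        for q in qs:
            if np.hypot(*(np.array(q['at'])-c))<20: print(cam,nm,fit(t,q['region'],P,76))
```

```text
16.9 [ 467.7356464  -202.28665547  208.21546427] [ 1.15799564 -0.15838366 -0.0203978 ]
green 42 959 (array([ 516.5, -146. ]), np.float64(28.1), np.float64(27.6), np.float64(10.8))
red 42 1102 (array([506.6, -86.7]), np.float64(28.9), np.float64(27.9), np.float64(11.0))
green 50 959 (array([ 514.9, -145.8]), np.float64(27.4), np.float64(26.8), np.float64(10.8))
red 50 1102 (array([505.3, -88. ]), np.float64(28.2), np.float64(27.2), np.float64(11.0))
wrist orange (array([604.1, -42.9, 100.2]), np.float64(0.071))
top orange (array([604.8, -43.4,  99.3]), np.float64(0.123))
```

View pics/w7.png

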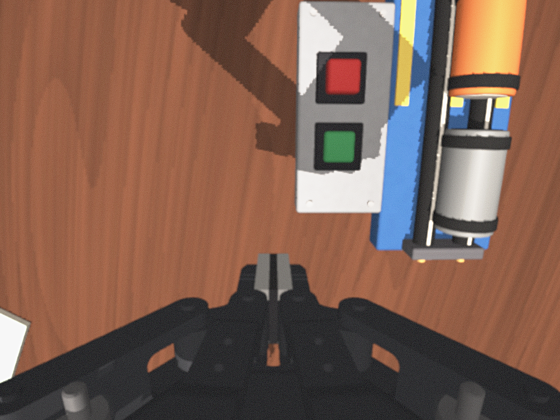

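The green key at (339,147) is now the low one and the red key at (344,76) stands up. The orange barrel is still seated and clear of the grey one (gap at row 115), so I'm handing the job in.

```bash
python3 -c "
from rig import *
print(close_job())"
```

```text
the job is handed in; nothing more can be done
None
```

I laid the orange barrel on the rollers clear of the grey one, let go without visibly turning the rollers, then pressed the green key to its hard stop so the red key rose, and handed the job in after about 17 s (no verdict was shown).

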